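Set the wide tilt-out bin

TASK

Swing the wider of the two white tilt-out bins on the crate lid out to 40 degrees from shut, so that small parts can be reached in it. Let go, take the hand clear and see for a good second that the stiff hinge holds it there. Leave the narrow bin and the green jar as they are.

Things in the scene. Friction and masses are not known exactly. Their poses are not given: they have to be found in the camera images.
- wide_bin (a joint): Angle of the wide white bin, rad: 0 shut (front panel upright), growing as its top swings out over the front of its tray; 0.70 is 40 degrees; stop at 1.1; starts at 0 to 0.2. Stiff friction hinge: 2 to 3 N at the bar moves it, it stays where left. The bin sits in a fixed tray 110 mm deep, 200 wide, 109 high, on a cherry board whose top is 12 mm above the work surface.
- wide_bar (a point): Centre of the wide bin's round white pull bar: 10 mm thick, 70 long, 43 mm beyond the front panel's top edge on two thin posts, 54 mm free between; pinch it from above, across. Frame swings with the bin: y along the bar, z from hinge to bar, -x the way it opens. Hinge axis parallel to the bar, 135 mm along -z. Shut, the bar is straight above the hinge, 159 mm above the work surface.
- narrow_bar (a point): Centre of the like pull bar (70 mm long, frame alike) of the narrow bin, to be left alone; starts at 0 to 0.2 rad open. Its fixed tray is 110 mm wide, otherwise like the wide one, beside it on either side. Both trays face the robot within about 30 degrees. Shut, a bar is 45 mm above the tray's flat top deck, 38 mm above the deck's rim; the tray reaches 105 mm behind the bar.
- jar: Closed green glass jar with a metal twist cap, 60 mm diameter, 85 mm high, standing loose at one side of the trays; origin at the centre of its underside, z up. To be left alone.

How it is judged:
By the outcome, as a careful person would: the job done as asked, in the order asked, and still so for the second after the job is handed in, with the robot touching nothing.
It also fails if it takes over 32 s, if anything falls off the work surface, if the arm or the gripper's body presses on something with over 40 N, if the wrist force passes 120 N, or if a joint passes its speed limit or range.

ROBOT

A 6-joint arm with a two-finger parallel gripper is mounted at the origin on the work surface. World frame = base frame: x ahead of the robot, y to its left, z up, the work surface at z = 0. Lengths are in m, angles in rad, forces in N, time in s.
With the tool pointing down it reaches from about 0.275 to 0.75 m from the base axis. Payload 10.2 kg.
Tool frame: the origin (TCP) lies where the fingers leave the gripper's body, on its centre line; the fingertips stand 73 mm ahead of it and the grasp point (between the pads) lies 54 mm ahead of it; z points along the fingers, y is the direction in which the jaws open and shut (so a half turn about z gives the same grasp; the last joint's range is limited). The gripper opens to 85 mm and grips with 20 to 120 N. Pads are 22 mm wide; open, the fingers measure 114 mm over their backs; the gripper's body (76 mm by 85 mm) begins 54 mm behind the grasp point. The pads swing forward as they close: fully open they stand 13 mm farther back than shut.
Start: joints at [-1.563, 0.313, 1.498, -0, 1.331, -0.223], TCP at [0.12, -0.511, 0.304] pointing down, gripper open.
Joint ranges: [-2.94, 2.94], [-0.97, 2.17], [0.19, 2.56], [-1.23, 4.37], [0.02, 3.11], [-2.88, 2.88]. Speed limits (rad/s): [2.39, 2.39, 3.01, 3.14, 3.14, 3.14].

INTERFACE

Orientations are given as a unit quaternion [x, y, z, w].
In Python, from bench import bot, vision, order gives the robot as it stands.
- The arm moves only by the shell command python3 -m pendant 'ROWS' [FORCE]. ROWS is JSON, a list of rows, each an object with "linear": the shift along the tool's x, y, z in mm, a list of three; "spin": the turn about the tool's z in rad; "claw": the opening in per cent of the stroke, from 0 (shut) to 100 (fully open). In form: [{"linear": [tx, ty, tz], "spin": spin, "claw": claw}, ...]. A call has 1 to 10 rows; each row shifts and turns the pose as measured when the row begins, along the tool's axes as they then stand; what a row does not reach is not made up. A row lasts 1/10 s, in which the tool goes at most 50 mm and 8.59 degrees, less where a joint would pass 70% of its speed; a pose out of reach is approached as far as the arm can. A call is refused whole if a number of a shift passes 50 or a number of a turn 0.15, either way. A call with a gripper value outside its range is refused whole. The fingers move at their own pace and stop on an object; FORCE is the grip in N (left out, the last holds). Time passes only in rows, so rows that do not move let the fingers close. It gives the time, the measured TCP pose, the force and the opening at its end, in the units of the state.
- bot.sense(): the state, without advancing time (a new reading comes with each control period).
- vision.get_image(name): name is "scene" or "top" or "wrist"; returns the picture (420x560x3 uint8, red, green, blue); there is no depth.
- vision.camera_info(name): a dict with "intrinsics" (3x3 intrinsics, pixels), "k1" (the pictures are not rectified: a ray, as slopes to the right and down, at radius r is drawn at 1 + k1 r^2 times it, then the intrinsics apply), "world_from_camera" (4x4, takes a point from camera to world coordinates). Camera axes: x right, y down, z forward; pixel columns grow to the right and rows downward; lengths in m; the calibration is good to about 2 mm. A picture is of the moment at which its call begins: read the wrist's pose just before it. camera_info takes no time and is no camera call; for the wrist camera it gives the pose at the moment of the call.
- order.job_done(): hands the job in, once; it reports no verdict.
The state is a dict: "time_s": time; "joint_positions": joint angles; "joint_vel": joint speeds; "joint_torque": joint torques, N m; "tcp_pos": TCP position; "ee_rot": TCP orientation; "force": force on the tool from outside, world axes, zero at the start; "torque": the same for the moment, N m; "width": finger opening in m.
Only numpy, scipy, OpenCV 4.12 (cv2) and the standard library are available. Lean on these libraries where they do the work, as an engineer would, in place of code of your own. Each camera call takes 0.05 s, during which the arm holds its last target.

## Working session

There is one attempt and no reset: what is moved stays moved. The work goes in short steps, Python scripts to look and compute and a shell command to move; the robot and the scene stay as the last step left them, time stands still between calls to the robot, and variables do not carry over. Pictures are saved under pics/ and viewed, and the job is handed in when it is done.

```bash
ls; mkdir -p pics
python3 - <<'E'
from bench import bot, vision, order
import cv2
s=bot.sense(); print(s['time_s'],s['tcp_pos'],s['ee_rot'],s['width'],s['force'])
for n in ('scene','top'):
    im=vision.get_image(n); cv2.imwrite(f'pics/{n}0.png',im[:,:,::-1])
    c=vision.camera_info(n); print(n,c)
E
```

```text
pics
0.0 [ 0.12009882 -0.51091242  0.30334406] [ 9.93347663e-01  1.15152083e-01  8.65098031e-05 -6.41382707e-04] 0.08583282990301672 [ 0.08208374 -0.31482647 -0.19786477]
scene {'intrinsics': array([[425.05321145,   0.        , 284.78063231],
       [  0.        , 425.05321145, 209.55823645],
       [  0.        ,   0.        ,   1.        ]]), 'k1': -0.05369911720078147, 'world_from_camera': array([[-0.17302589,  0.80658405, -0.56522934,  1.31990269],
       [ 0.98491277,  0.13996058, -0.10177362,  0.15675603],
       [-0.00297916, -0.57431107, -0.81863174,  1.22685931],
       [ 0.        ,  0.        ,  0.        ,  1.        ]])}
top {'intrinsics': array([[504.71449619,   0.        , 276.81316955],
       [  0.        , 504.71449619, 209.40317648],
       [  0.        ,   0.        ,   1.        ]]), 'k1': -0.14299789284235723, 'world_from_camera': array([[-0.02494259, -0.99463302,  0.10041425,  0.38860734],
       [-0.99953244,  0.02303561, -0.02010619,  0.01853831],
       [ 0.01768518, -0.1008688 , -0.99474254,  1.51308781],
       [ 0.        ,  0.        ,  0.        ,  1.        ]])}
```

View pics/scene0.png

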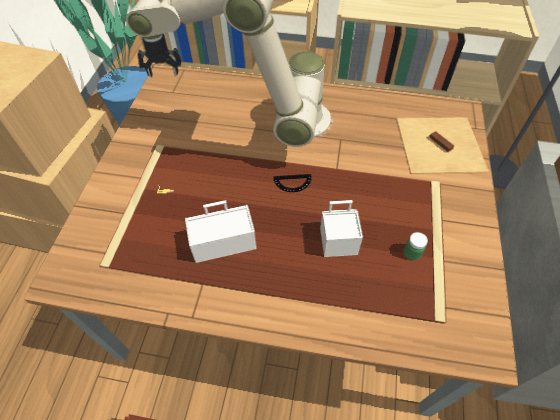

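View pics/top0.png

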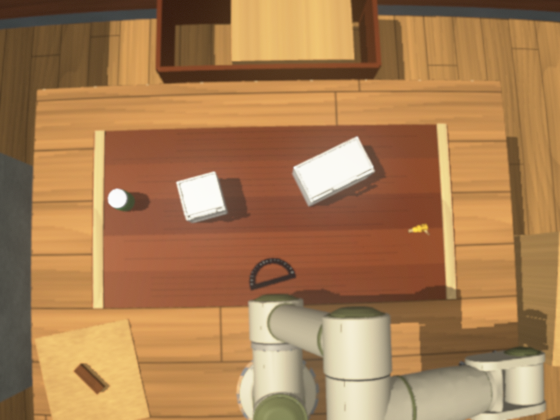

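The wide bin is at the left in the scene view (around 221,232) and at the upper right in the top view (334,170). The narrow bin and the jar are on the other side. I'll zoom in on it.

Run:
```python
import cv2
a=cv2.imread('pics/scene0.png')[190:270,175:275]; b=cv2.imread('pics/top0.png')[125:215,280:390]
cv2.imwrite('pics/scz.png',cv2.resize(a,None,fx=7,fy=7,interpolation=cv2.INTER_CUBIC))
cv2.imwrite('pics/toz.png',cv2.resize(b,None,fx=6,fy=6,interpolation=cv2.INTER_CUBIC))
```

```text
(no output)
```

View pics/scz.png

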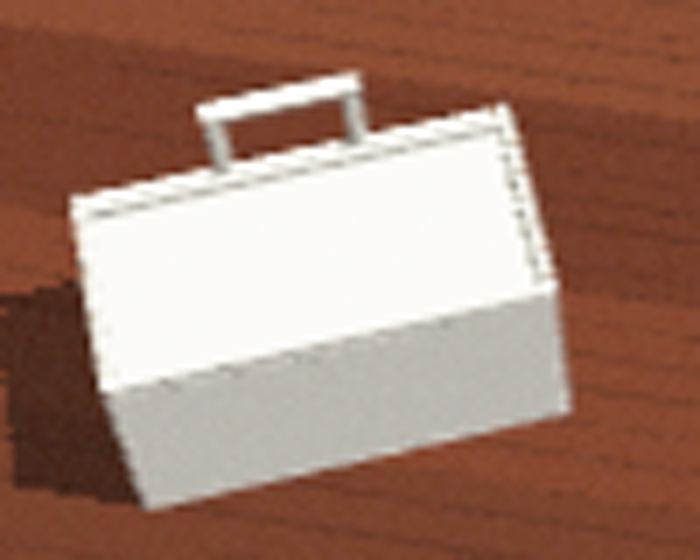

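View pics/toz.png

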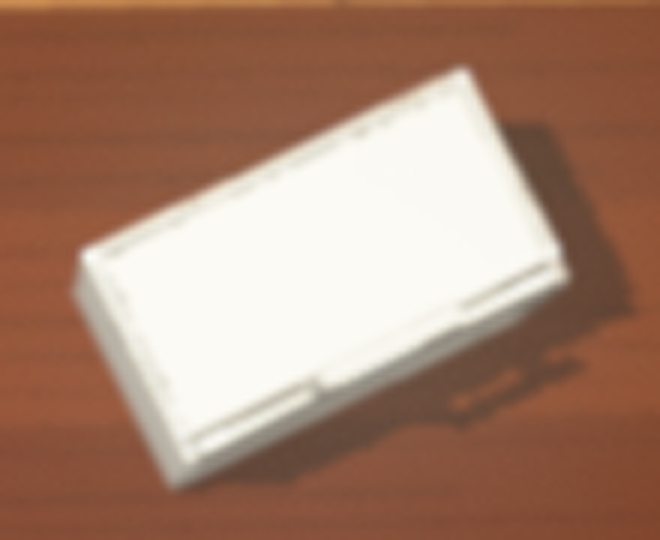

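Scene zoom: the bar runs from about (197,108) to (360,80). Top zoom: it runs from about (318,383) to (462,315), with rim corners near (88,250), (465,70), (560,262) and (183,455). I'll cast rays from these.

```bash
cat > h.py <<'E'
import numpy as np
from bench import vision
from scipy.optimize import brentq
def ray(c,u,v):
    K=c['intrinsics'];x=(u-K[0,2])/K[0,0];y=(v-K[1,2])/K[1,1];rd=np.hypot(x,y);k=c['k1']
    r=brentq(lambda r:r*(1+k*r*r)-rd,0,1.2) if rd>0 else 0
    s=r/rd if rd>0 else 1
    T=np.array(c['world_from_camera']);d=T[:3,:3]@[x*s,y*s,1];return T[:3,3],d/np.linalg.norm(d)
def plane(c,p,z):
    o,d=ray(c,*p);return o+d*(z-o[2])/d[2]
def tri(rs):
    A=sum(np.eye(3)-np.outer(d,d) for o,d in rs);b=sum((np.eye(3)-np.outer(d,d))@o for o,d in rs)
    P=np.linalg.solve(A,b);return P,[np.linalg.norm(np.cross(P-o,d)) for o,d in rs]
def proj(c,P):
    T=np.linalg.inv(c['world_from_camera']);q=T[:3,:3]@P+T[:3,3];x,y=q[:2]/q[2];f=1+c['k1']*(x*x+y*y);K=c['intrinsics']
    return np.array([K[0,0]*x*f+K[0,2],K[1,1]*y*f+K[1,2]])
E
python3 - <<'E'
from h import *
np.set_printoptions(precision=4,suppress=True)
cs,ct=vision.camera_info('scene'),vision.camera_info('top')
S=lambda x,y:(175+(x+.5)/7-.5,190+(y+.5)/7-.5); T=lambda x,y:(280+(x+.5)/6-.5,125+(y+.5)/6-.5)
L=tri([ray(cs,*S(360,80)),ray(ct,*T(318,383))]);R=tri([ray(cs,*S(200,108)),ray(ct,*T(462,315))])
print('bar +y end',L,'-y end',R,np.linalg.norm(L[0]-R[0]))
t=[plane(ct,T(*p),.121) for p in [(83,252),(467,68),(568,270),(180,470)]]
print('top rim RL,RR,FR,FL',t,[np.linalg.norm(t[i]-t[i-1]) for i in range(4)])
s=[plane(cs,S(*p),.121) for p in [(556,288),(103,392),(72,200),(508,104)]]
print('scene',s,[np.linalg.norm(s[i]-s[i-1]) for i in range(4)])
for q in (t,s): print(np.arctan2(*(q[0]-q[1])[[0,1]]), np.arctan2(*(q[3]-q[2])[[0,1]]))
E
```

```text
bar +y end (array([ 0.5797, -0.1627,  0.1559]), [np.float64(0.000408858034881466), np.float64(0.00040885803488155056)]) -y end (array([ 0.6089, -0.2287,  0.1591]), [np.float64(0.0003627984525128621), np.float64(0.0003627984525128962)]) 0.07229182139229562
top rim RL,RR,FR,FL [array([ 0.6486, -0.0591,  0.121 ]), array([ 0.7337, -0.2439,  0.121 ]), array([ 0.6357, -0.2874,  0.121 ]), array([ 0.5451, -0.1012,  0.121 ])] [np.float64(0.11168071112301763), np.float64(0.20341134912327058), np.float64(0.1072161816891712), np.float64(0.20709476410240052)]
scene [array([ 0.6507, -0.0602,  0.121 ]), array([ 0.736 , -0.2411,  0.121 ]), array([ 0.6426, -0.2847,  0.121 ]), array([ 0.5572, -0.1032,  0.121 ])] [np.float64(0.10294242603036609), np.float64(0.20000029676019215), np.float64(0.10307063351086808), np.float64(0.20063897796783095)]
-0.4315190185293976 -0.45256981056645496
-0.4402485203608692 -0.4395889511464518
```

The tray measures about 0.20 x 0.105 m, against 0.20 x 0.11 given. The bar is about 72 mm long at z of about 157 mm, so the measurements are consistent. The bar centre is near (0.594,-0.196), the yaw is about 0.43 and the bin is nearly shut. I'll move above it, staying high, then spin so the jaws close across the bar.

```bash
python3 -m pendant '[{"linear":[44,-16,0],"spin":0,"claw":100},{"linear":[44,-16,0],"spin":0,"claw":100},{"linear":[44,-16,0],"spin":0,"claw":100},{"linear":[44,-16,0],"spin":0,"claw":100},{"linear":[44,-16,0],"spin":0,"claw":100},{"linear":[44,-16,0],"spin":0,"claw":100},{"linear":[44,-16,0],"spin":0,"claw":100},{"linear":[44,-16,0],"spin":0,"claw":100},{"linear":[44,-16,0],"spin":0,"claw":100},{"linear":[44,-16,0],"spin":0,"claw":100}]'
python3 -m pendant '[{"linear":[0,0,0],"spin":-0.15,"claw":100},{"linear":[0,0,0],"spin":-0.15,"claw":100},{"linear":[0,0,0],"spin":-0.15,"claw":100},{"linear":[0,0,0],"spin":-0.15,"claw":100},{"linear":[0,0,0],"spin":-0.15,"claw":100},{"linear":[0,0,0],"spin":-0.15,"claw":100},{"linear":[0,0,0],"spin":-0.15,"claw":100},{"linear":[0,0,0],"spin":-0.15,"claw":100},{"linear":[0,0,0],"spin":-0.15,"claw":100},{"linear":[0,0,0],"spin":-0.15,"claw":100}]'
```

```text
time_s: 1.1
tcp_pos: [0.5225, -0.2474, 0.3007]
ee_rot: [0.994, 0.11, -0.001, -0.003]
force: [0.7, -0.3, 0.0]
width: 0.0854
time_s: 2.1
tcp_pos: [0.5266, -0.2413, 0.2953]
ee_rot: [0.65, 0.76, 0.001, -0.008]
force: [0.4, -0.4, -0.4]
width: 0.0852
```

```bash
python3 -m pendant '[{"linear":[0,0,0],"spin":-0.14,"claw":100},{"linear":[0,0,0],"spin":-0.14,"claw":100},{"linear":[0,0,0],"spin":0,"claw":100}]'
cat > look.py <<'E'
import sys,pickle,cv2
from bench import bot,vision
n,tag=sys.argv[1:3]
s=bot.sense();c=vision.camera_info(n);im=vision.get_image(n)
cv2.imwrite(f'pics/{tag}.png',im[:,:,::-1]);pickle.dump((s,c),open(f'pics/{tag}.pkl','wb'))
print(s['time_s'],s['tcp_pos'],s['ee_rot'],s['width'],s['force'])
E
python3 look.py wrist w1
```

```text
time_s: 2.4
tcp_pos: [0.5263, -0.2411, 0.2941]
ee_rot: [0.532, 0.847, 0.002, -0.009]
force: [0.7, -1.1, 0.9]
width: 0.085
2.4 [ 0.52633771 -0.24112899  0.29407914] [ 0.53168569  0.84689448  0.00234074 -0.00863656] 0.08497454974691242 [ 0.68848039 -1.08041115  0.90279305]
```

View pics/w1.png

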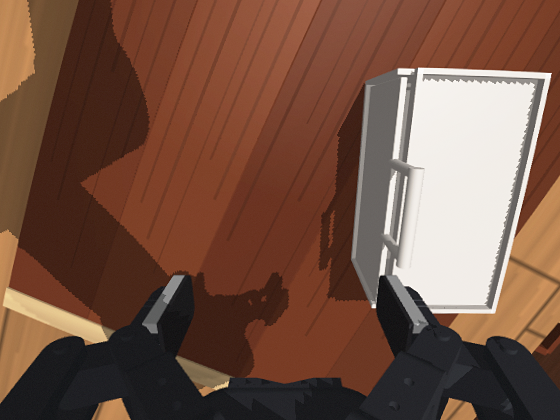

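The wrist view shows the wide bin with its bar running from about (419,168) to (404,267). The rear rim corners are at (551,73) and (494,312). I'll use these to refine the numbers.

Run:
```python
from h import *
import pickle
np.set_printoptions(precision=4,suppress=True)
s,c=pickle.load(open('pics/w1.pkl','rb'))
print(c['world_from_camera'][:3,3])
A=plane(c,(419,169),.159);B=plane(c,(404,266),.159);print('bar',A,B,(A+B)/2,np.linalg.norm(A-B))
r1=plane(c,(551,73),.121);r2=plane(c,(494,312),.121);print('rear',r1,r2,np.linalg.norm(r1-r2),(r1+r2)/2)
for p,q in((A,B),(r1,r2)):
    d=q-p;d=d/np.linalg.norm(d);d*=np.sign(d[1]);print('yaw',np.arctan2(-d[0],d[1]))
d=r2-r1;d/=np.linalg.norm(d);d*=np.sign(d[1]);x=np.array([d[1],-d[0]]);
print('depth bar->rear',((r1+r2)/2-(A+B)/2)[:2]@x, 'shut bar',((r1+r2)/2)[:2]-.105*x)
from scipy.spatial.transform import Rotation as Ro
print(Ro.from_quat(s['ee_rot']).as_matrix())
```

```text
[ 0.4917 -0.1683  0.3644]
bar [ 0.5839 -0.1627  0.159 ] [ 0.6121 -0.2257  0.159 ] [ 0.598  -0.1942  0.159 ] 0.06904969169564305
rear [ 0.6501 -0.0601  0.121 ] [ 0.7328 -0.2401  0.121 ] 0.1980518763909498 [ 0.6915 -0.1501  0.121 ]
yaw 0.4204942897490432
yaw 0.43071348432337575
depth bar->rear 0.10337539745379191 shut bar [ 0.596  -0.1939]
[[-0.4345  0.9006 -0.0121]
 [ 0.9005  0.4346  0.0131]
 [ 0.0171 -0.0052 -0.9998]]
```

The bin reads as shut (theta about 0), with the bar at (0.597,-0.194) and yaw 0.428. I'll move across above it, then down.

```bash
python3 -m pendant '[{"linear":[5,43,0],"spin":0.02,"claw":60},{"linear":[5,43,0],"spin":0,"claw":60},{"linear":[0,0,0],"spin":0,"claw":60},{"linear":[0,0,0],"spin":0,"claw":60}]'
python3 look.py wrist w2
```

```text
time_s: 2.85
tcp_pos: [0.6021, -0.1949, 0.2927]
ee_rot: [0.55, 0.835, 0.002, -0.01]
force: [-0.1, -0.4, 0.2]
width: 0.0513
2.85 [ 0.60209136 -0.19493145  0.29268202] [ 0.54955337  0.83540099  0.00194299 -0.0096185 ] 0.05128862038068791 [-0.1251545  -0.39690761  0.2310264 ]
```

View pics/w2.png

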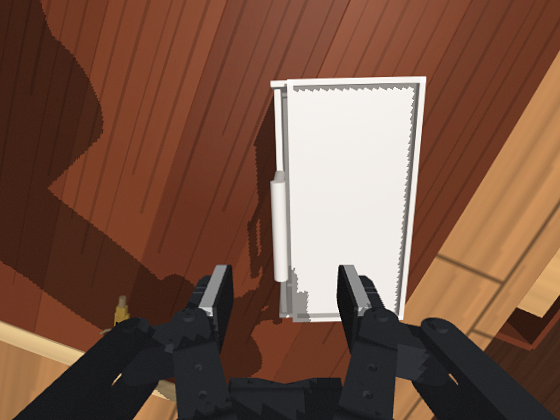

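The bar runs from (279,182) to (281,280), so it sits between the fingers. A quick recheck, then down.

Run:
```python
from h import *
import pickle
from scipy.spatial.transform import Rotation as Ro
np.set_printoptions(precision=4,suppress=True)
s,c=pickle.load(open('pics/w2.pkl','rb'))
A=plane(c,(279,182),.159);B=plane(c,(281,280),.159);m=(A+B)/2
r1=plane(c,(425,77),.121);r2=plane(c,(402,320),.121)
R=Ro.from_quat(s['ee_rot']).as_matrix()
print(A,B,m,np.linalg.norm(A-B),r1,r2,np.linalg.norm(r1-r2))
for p,q in((A,B),(r1,r2)):
    d=q-p;d*=np.sign(d[1]);print('yaw',np.arctan2(-d[0],d[1]))
a=.428;x=np.array([np.cos(a),np.sin(a)]);print('rear-bar',((r1+r2)/2-m)[:2]@x)
print('tool-frame delta mm',1000*(R.T@(m-(s['tcp_pos']+R[:,2]*.054))), R)
```

```text
[ 0.5832 -0.1624  0.159 ] [ 0.6122 -0.2271  0.159 ] [ 0.5977 -0.1947  0.159 ] 0.07084602654737027 [ 0.6501 -0.0602  0.121 ] [ 0.7339 -0.2412  0.121 ] 0.19940682685963357
yaw 0.4215126180934053
yaw 0.43395750868702165
rear-bar 0.1040908122263074
tool-frame delta mm [-0.5292 -2.9721 79.7199] [[-0.3958  0.9182 -0.0139]
 [ 0.9182  0.396   0.0138]
 [ 0.0182 -0.0073 -0.9998]]
```

```bash
python3 -m pendant '[{"linear":[0,-3,25],"spin":-0.02,"claw":60},{"linear":[0,0,25],"spin":0,"claw":60},{"linear":[0,0,20],"spin":0,"claw":60},{"linear":[0,0,8],"spin":0,"claw":60},{"linear":[0,0,0],"spin":0,"claw":60}]' 25
```

```text
time_s: 3.4
tcp_pos: [0.5952, -0.1982, 0.214]
ee_rot: [0.546, 0.838, 0.002, -0.009]
force: [0.7, 0.6, -0.2]
width: 0.0514
```

Run:
```python
from bench import bot
import numpy as np
from scipy.spatial.transform import Rotation as Ro
s=bot.sense();R=Ro.from_quat(s['ee_rot']).as_matrix();g=s['tcp_pos']+.054*R[:,2]
print(g,np.array([.5975,-.1945,.159])-g,1000*R.T@(np.array([.5975,-.1945,.159])-g),s['force'],R)
```

```text
[ 0.59451212 -0.19749158  0.16002865] [ 0.00298788  0.00299158 -0.00102865] [1.51144212 3.94843099 1.02982058] [ 0.70559994  0.5891912  -0.16639941] [[-0.40413137  0.91461896 -0.01224754]
 [ 0.91455132  0.40427122  0.01267554]
 [ 0.01654462 -0.00607842 -0.99984465]]
```

```bash
python3 -m pendant '[{"linear":[1,3.5,1],"spin":0,"claw":60},{"linear":[0,0,0],"spin":0,"claw":30},{"linear":[0,0,0],"spin":0,"claw":5},{"linear":[0,0,0],"spin":0,"claw":5},{"linear":[0,0,0],"spin":0,"claw":5},{"linear":[0,0,0],"spin":0,"claw":5}]' 25
python3 look.py wrist w3
```

```text
time_s: 4.0
tcp_pos: [0.5984, -0.1966, 0.2164]
ee_rot: [0.546, 0.837, 0.002, -0.006]
force: [0.3, -0.9, -2.4]
width: 0.009
4.0 [ 0.59844707 -0.19661637  0.2164319 ] [ 0.54640434  0.83749572  0.00187239 -0.00630202] 0.009042096824166207 [ 0.33065153 -0.86558905 -2.39063911]
```

View pics/w3.png

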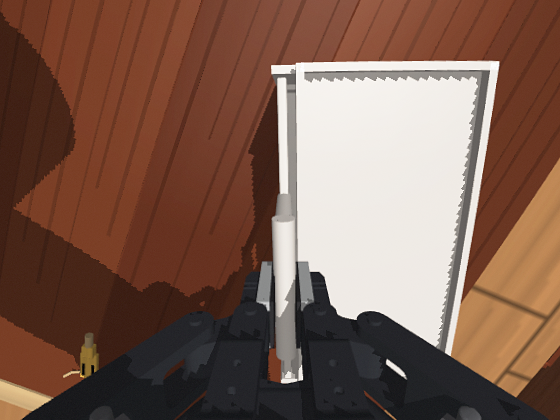

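The bar is pinched (width 9 mm, forces small). I'll swing it along the arc: first half, check, then the rest.

```bash
cat > arc.py <<'E'
from bench import bot
import numpy as np
from scipy.spatial.transform import Rotation as Ro
s=bot.sense();R=Ro.from_quat(s['ee_rot']).as_matrix();g=s['tcp_pos']+.054*R[:,2]
a=.428;x=np.array([np.cos(a),np.sin(a)]);y=np.array([-x[1],x[0]])
H=np.array([.597,-.1945]);d=g[:2]-H
o=-d@x;lat=d@y;h=g[2]-.024
th=np.arctan2(o,h);print('t',s['time_s'],'out',o,'lat',lat,'h',h,'theta',th,'asin',np.arcsin(o/.135),'r',np.hypot(o,h),'F',s['force'],'w',s['width'])
E
python3 arc.py
python3 -m pendant '[{"linear":[0,-13,1],"spin":0,"claw":5},{"linear":[0,-13,2],"spin":0,"claw":5},{"linear":[0,-13,3.5],"spin":0,"claw":5},{"linear":[0,-12.5,4.5],"spin":0,"claw":5},{"linear":[0,0,0],"spin":0,"claw":5}]'
python3 arc.py
```

```text
t 4.05 out -0.00024611497414877 lat -0.0018450148473825004 h 0.13847012183771715 theta -0.0017773849817948335 asin -0.0018230748924458924 r 0.13847034055830415 F [-0.1531195   0.12450336 -1.41822076] w 0.009111527759613412
time_s: 4.55
tcp_pos: [0.5531, -0.2172, 0.2086]
ee_rot: [0.546, 0.838, 0.004, -0.0]
force: [0.9, 0.1, -5.5]
width: 0.008
t 4.55 out 0.04897333420656438 lat -0.002182822179120741 h 0.13059809318190066 theta 0.3587642879068205 asin 0.3712337749450457 r 0.1394784908366027 F [ 0.94364392  0.08225487 -5.51718202] w 0.00803668951510595
```

```bash
python3 -m pendant '[{"linear":[0,-12,6.5],"spin":0,"claw":5},{"linear":[0,-12,7.5],"spin":0,"claw":5},{"linear":[0,-11,8.5],"spin":0,"claw":5},{"linear":[0,0,0],"spin":0,"claw":5}]'
python3 arc.py; python3 look.py scene s4; python3 look.py top t4; python3 look.py wrist w4
python3 - <<'E'
import cv2
cv2.imwrite('pics/s4z.png',cv2.resize(cv2.imread('pics/s4.png')[100:280,130:300],None,fx=3,fy=3,interpolation=2))
E
```

```text
time_s: 4.95
tcp_pos: [0.5231, -0.2309, 0.1889]
ee_rot: [0.545, 0.838, 0.005, 0.003]
force: [0.4, 0.1, -4.7]
width: 0.0087
t 4.95 out 0.0816794101271066 lat -0.002397050218115543 h 0.11089321299856636 theta 0.6348433196957957 asin 0.6498068961513209 r 0.13772737827991025 F [ 0.3869505   0.14317435 -4.71502717] w 0.00872464003430488
4.95 [ 0.52310001 -0.23088282  0.18888923] [0.5454106  0.83814698 0.00527947 0.00300672] 0.00872464003430488 [ 0.3869505   0.14317435 -4.71502717]
5.0 [ 0.52360759 -0.23064406  0.18931243] [0.54526482 0.83824045 0.00537015 0.00322233] 0.008523360681285218 [-1.26995652 -0.64637339 -1.29434535]
5.05 [ 0.52375894 -0.23055688  0.18939277] [0.54509956 0.83834861 0.00526644 0.00321425] 0.008686346220326577 [-1.69080653 -0.25873346  0.20238873]
```

View pics/s4z.png

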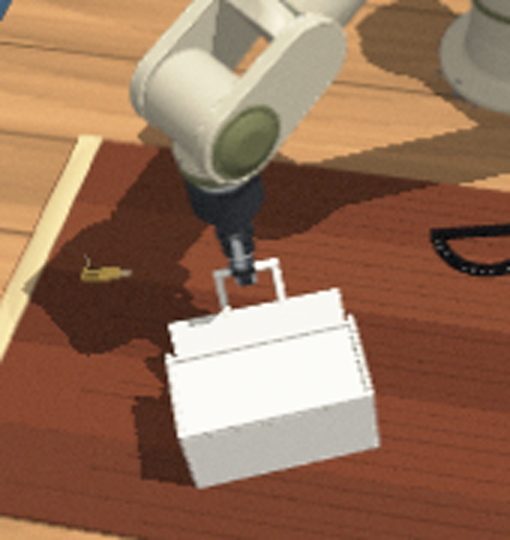

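View pics/w4.png

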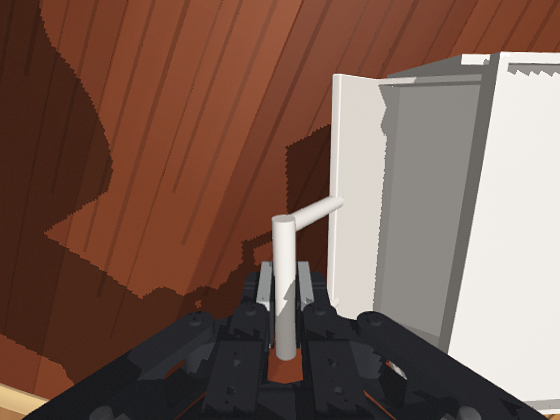

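The bar is still held and the bin is about 0.64 rad open. In the wrist view the bar's far end is at about (284,220) and the panel's top edge is at the left, near (335,75). I'll cross-check the angle from w4 by intersecting rays with the hinge circle.

```bash
cat > ang.py <<'E'
from h import *
a=.428;x=np.array([np.cos(a),np.sin(a),0]);y=np.array([-x[1],x[0],0])
def ang(c,p,r=.135,H=np.array([.597,-.1945,.024])):
    o,d=ray(c,*p);o=o-H
    ox,oz,dx,dz=-(o@x),o[2],-(d@x),d[2]
    A=dx*dx+dz*dz;B=ox*dx+oz*dz;C=ox*ox+oz*oz-r*r;D=B*B-A*C
    t=(-B-np.sqrt(max(D,0)))/A;P=o+t*d
    return 'theta',np.arctan2(-(P@x),P[2]),'lat',P@y,'out',-(P@x),'z',P[2]+.024,'D',D
E
python3 - <<'E'
from ang import *
import pickle
s,c=pickle.load(open('pics/w4.pkl','rb'))
print(ang(c,(284,220))); print(ang(c,(285,358)))
s,c=pickle.load(open('pics/w3.pkl','rb')); print('shut',ang(c,(283,220)),ang(c,(286,358)))
s,c=pickle.load(open('pics/w2.pkl','rb')); print('shut',ang(c,(279,182)),ang(c,(281,280)))
E
```

```text
('theta', np.float64(0.6406749083450628), 'lat', np.float64(0.034246588461820486), 'out', np.float64(0.08069444726807615), 'z', np.float64(0.13222849061175934), 'D', np.float64(0.010485027841671823))
('theta', np.float64(0.6436351716623738), 'lat', np.float64(-0.037783372335192474), 'out', np.float64(0.08101447806191776), 'z', np.float64(0.13198913993710223), 'D', np.float64(0.006305931203889729))
shut ('theta', np.float64(-0.0011165097864119834), 'lat', np.float64(0.03456521419765367), 'out', np.float64(-0.00015072878984934311), 'z', np.float64(0.15899991585490678), 'D', np.float64(0.016288122331151594)) ('theta', np.float64(-0.003849445782186996), 'lat', np.float64(-0.036860850245094834), 'out', np.float64(-0.0005196738971515586), 'z', np.float64(0.15899899977051915), 'D', np.float64(0.010015823577853869))
shut ('theta', np.float64(-0.005717826890014679), 'lat', np.float64(0.03490362125470305), 'out', np.float64(-0.0007719024240982499), 'z', np.float64(0.1589977931917691), 'D', np.float64(0.017436052273831756)) ('theta', np.float64(-0.0023137304943669145), 'lat', np.float64(-0.0359406496942167), 'out', np.float64(-0.00031235333804996483), 'z', np.float64(0.15899963864911718), 'D', np.float64(0.013881898320275074))
```

Camera and arm agree: theta is about 0.642. The remainder is about 6.2 mm out and 5 mm down, plus a little for lag.

```bash
python3 -m pendant '[{"linear":[0,-3.5,3],"spin":0,"claw":5},{"linear":[0,-3.5,2.5],"spin":0,"claw":5},{"linear":[0,0,0],"spin":0,"claw":5},{"linear":[0,0,0],"spin":0,"claw":5}]'
python3 arc.py;python3 look.py wrist w5
```

```text
time_s: 5.5
tcp_pos: [0.5188, -0.2328, 0.1851]
ee_rot: [0.544, 0.839, 0.005, 0.004]
force: [-0.8, 0.3, 1.7]
width: 0.0085
t 5.5 out 0.08624897995384996 lat -0.002450861478288397 h 0.10714522392600942 theta 0.6777657285026213 asin 0.6930432598248935 r 0.1375463033063205 F [-0.7710048   0.26713176  1.69087296] w 0.008494621790819579
5.5 [ 0.518822   -0.23275887  0.18513985] [0.54431614 0.8388505  0.00545613 0.00447447] 0.008494621790819579 [-0.7710048   0.26713176  1.69087296]
```

View pics/w5.png

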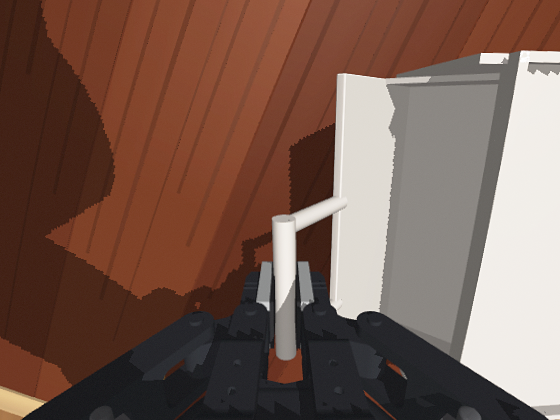

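Theta is about 0.69. I'll add the last millimetre, then open gently.

```bash
python3 -m pendant '[{"linear":[0,-1.5,1],"spin":0,"claw":5},{"linear":[0,0,0],"spin":0,"claw":5},{"linear":[0,0,0],"spin":0,"claw":5}]'
python3 arc.py
python3 -m pendant '[{"linear":[0,0,0],"spin":0,"claw":15},{"linear":[0,0,0],"spin":0,"claw":30},{"linear":[0,0,0],"spin":0,"claw":40},{"linear":[0,0,0],"spin":0,"claw":40}]'
python3 arc.py; python3 look.py wrist w6
```

```text
time_s: 5.85
tcp_pos: [0.5178, -0.2332, 0.1842]
ee_rot: [0.544, 0.839, 0.006, 0.005]
force: [0.1, 1.4, 1.8]
width: 0.009
t 5.85 out 0.08736417730042646 lat -0.0024564363299290574 h 0.10622150551385179 theta 0.6882937680267032 asin 0.7038296765355078 r 0.1375336602763469 F [0.11611657 1.3731295  1.81846639] w 0.008950857744153332
time_s: 6.25
tcp_pos: [0.5177, -0.2335, 0.1839]
ee_rot: [0.545, 0.839, 0.006, 0.005]
force: [0.1, -0.5, 0.1]
width: 0.0342
t 6.25 out 0.08753244518108212 lat -0.002695392321248994 h 0.10592151678442902 theta 0.6906263458679132 asin 0.7054657539491879 r 0.13740923068445302 F [ 0.12156121 -0.50617226  0.08746573] w 0.03418030568301636
6.25 [ 0.51772009 -0.23350507  0.18391569] [0.54456331 0.83868755 0.00556781 0.00479545] 0.03418030568301636 [ 0.12156121 -0.50617226  0.08746573]
```

View pics/w6.png

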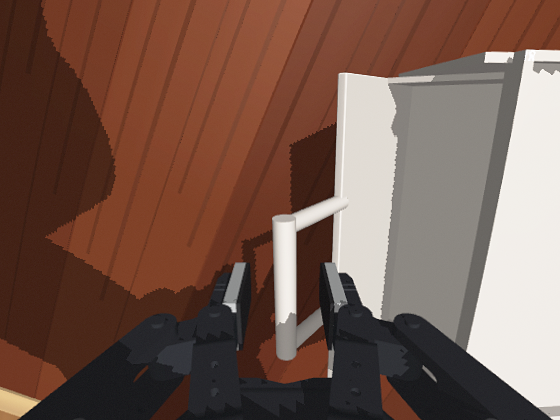

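The pads are clear of the bar on both sides (bar from (285,218) to (287,355)). I'll lift straight up, then back off.

```bash
python3 -m pendant '[{"linear":[0,0,15],"spin":0,"claw":40}]' >/dev/null 2>&1 <<< '' ; true
```

```text
(no output)
```

That row went the wrong way: tool +z points down, so the hand moved about 15 mm down rather than up. I also hid the output. I'll check for contact before anything else.

```bash
python3 arc.py; python3 look.py wrist w7
```

```text
t 6.4 out 0.08680927536918044 lat -0.003587401552941224 h 0.09233044271693774 theta 0.7545874631454825 asin 0.6984503407313354 r 0.12673105752903635 F [0.62234752 0.10847263 0.3909231 ] w 0.03416870483816348
6.4 [ 0.51858814 -0.23389853  0.17032247] [0.54455634 0.83868026 0.0054594  0.00663369] 0.03416870483816348 [0.62234752 0.10847263 0.3909231 ]
```

View pics/w7.png

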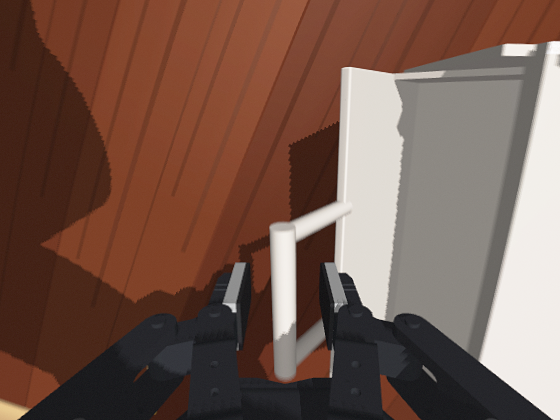

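It was a 13.6 mm descent. The force stayed at noise level (0.4 to 0.6 N), and the bar still sits free between the pads, from (283,228) to (285,375). Now up, along tool -z.

```bash
python3 -m pendant '[{"linear":[0,0,-15],"spin":0,"claw":40},{"linear":[0,0,-20],"spin":0,"claw":40},{"linear":[0,0,-30],"spin":0,"claw":40},{"linear":[0,0,-40],"spin":0,"claw":40},{"linear":[0,0,-45],"spin":0,"claw":40},{"linear":[0,0,0],"spin":0,"claw":40}]'
python3 arc.py; python3 look.py wrist w8
```

```text
time_s: 7.05
tcp_pos: [0.5149, -0.2336, 0.3296]
ee_rot: [0.545, 0.839, 0.005, 0.005]
force: [1.1, 0.3, -0.0]
width: 0.0341
t 7.05 out 0.09009448986871249 lat -0.001606397392770895 h 0.25162636660361676 theta 0.3438270691487489 asin 0.7306670989196363 r 0.26726923780121287 F [ 1.11482291  0.33440772 -0.02946117] w 0.03412782393015676
7.05 [ 0.5149464  -0.23357405  0.32962068] [0.54460411 0.83866185 0.0054932  0.0047418 ] 0.03412782393015676 [ 1.11482291  0.33440772 -0.02946117]
```

View pics/w8.png

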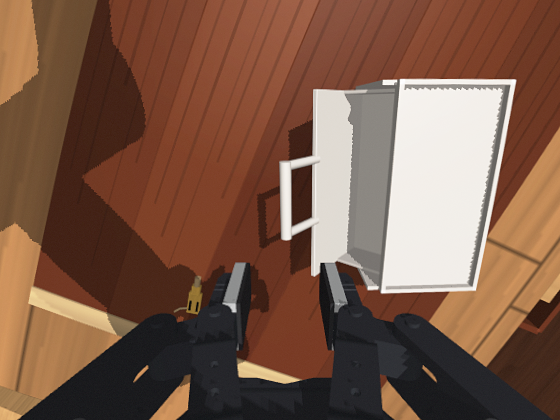

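The hand is clear above. The bar runs from (285,163) to (287,239), with rear rim corners at (516,80) and (475,290). I'll measure from this picture, using the rear rim to locate the hinge.

```bash
python3 - <<'E'
from ang import *
import pickle
np.set_printoptions(precision=4,suppress=True)
s,c=pickle.load(open('pics/w8.pkl','rb'))
r1=plane(c,(516,80),.121);r2=plane(c,(475,290),.121);m=(r1+r2)/2;H=m-.105*x;H[2]=.024
print(r1,r2,np.linalg.norm(r1-r2),H)
for p in((285,163),(287,239)): print(ang(c,p)[:4],ang(c,p,H=H)[:4])
A,B=[plane(c,p,.1273) for p in((285,163),(287,239))];print('len',np.linalg.norm(A-B))
E
python3 -m pendant '[{"linear":[0,-45,0],"spin":0,"claw":40},{"linear":[0,-45,0],"spin":0,"claw":40},{"linear":[0,-45,-10],"spin":0,"claw":40},{"linear":[-30,-20,-20],"spin":0,"claw":40},{"linear":[-40,0,-10],"spin":0,"claw":40},{"linear":[-40,0,0],"spin":0,"claw":40},{"linear":[-40,0,0],"spin":0,"claw":40},{"linear":[0,0,0],"spin":0,"claw":40},{"linear":[0,0,0],"spin":0,"claw":40},{"linear":[0,0,0],"spin":0,"claw":40}]'
python3 look.py top t9;python3 look.py scene s9
python3 - <<'E'
import cv2
cv2.imwrite('pics/t9z.png',cv2.resize(cv2.imread('pics/t9.png')[120:230,270:400],None,fx=6,fy=5.4545454,interpolation=2))
E
```

```text
[ 0.6503 -0.0601  0.121 ] [ 0.733  -0.2404  0.121 ] 0.19837882805230386 [ 0.5961 -0.1938  0.024 ]
('theta', np.float64(0.7020386932863214), 'lat', np.float64(0.03364059932038325)) ('theta', np.float64(0.6968935833367198), 'lat', np.float64(0.03274632777195215))
('theta', np.float64(0.6907266151441457), 'lat', np.float64(-0.03552391331677625)) ('theta', np.float64(0.6856462813865601), 'lat', np.float64(-0.03630845852754438))
len 0.06953784915062544
time_s: 8.1
tcp_pos: [0.427, -0.4364, 0.3605]
ee_rot: [0.544, 0.839, 0.008, -0.004]
force: [-0.5, -0.0, 0.8]
width: 0.0345
8.1 [ 0.4269971  -0.43636286  0.36053559] [ 0.54436133  0.83880166  0.0081102  -0.00409183] 0.03445662521630667 [-0.50118477 -0.04112003  0.80172178]
8.15 [ 0.4270325  -0.43613898  0.36083413] [ 0.54426081  0.83886839  0.00805375 -0.0038892 ] 0.03394533577137114 [ 0.25531707  0.88127825 -0.26881723]
```

View pics/t9.png

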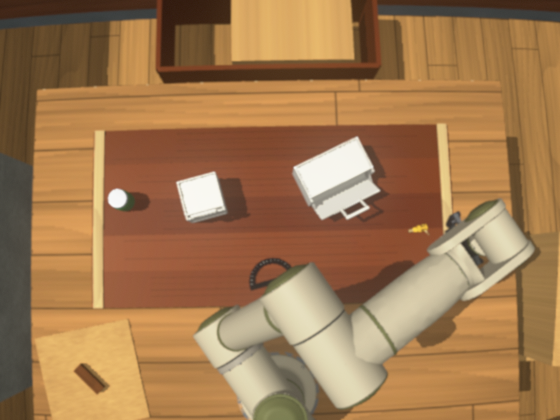

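View pics/t9z.png

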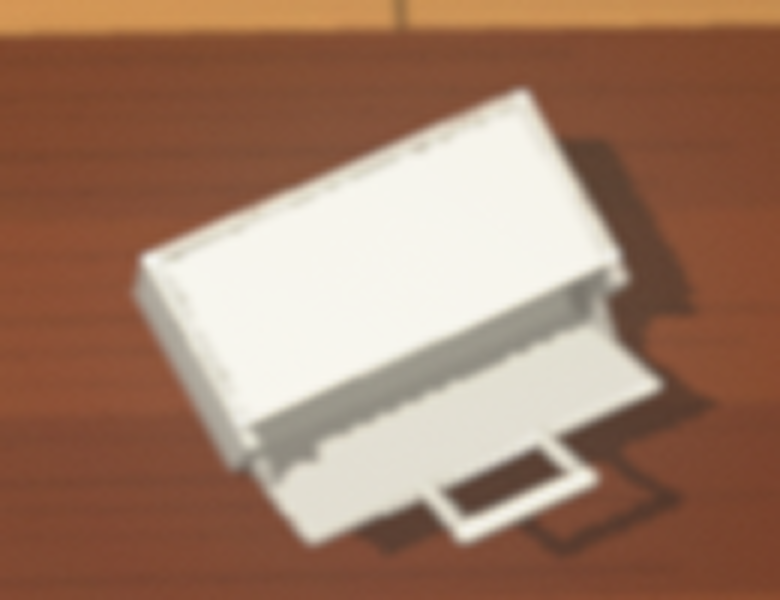

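View pics/s9.png

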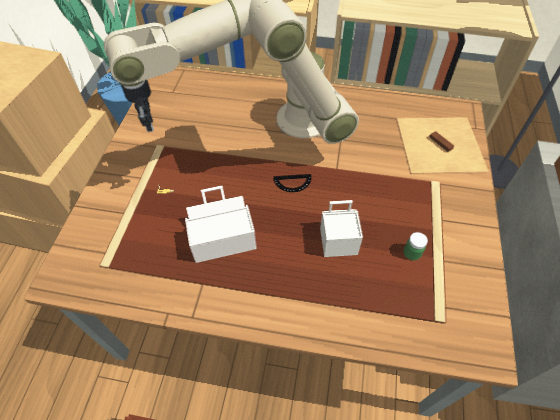

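The hand is clear, and the narrow bin and jar look unchanged. In the top zoom the bar ends are at (463,535) and (592,478). I'll wait a good second, look again and compare.

```bash
python3 -m pendant '[{"linear":[0,0,0],"spin":0,"claw":40},{"linear":[0,0,0],"spin":0,"claw":40},{"linear":[0,0,0],"spin":0,"claw":40},{"linear":[0,0,0],"spin":0,"claw":40},{"linear":[0,0,0],"spin":0,"claw":40},{"linear":[0,0,0],"spin":0,"claw":40},{"linear":[0,0,0],"spin":0,"claw":40},{"linear":[0,0,0],"spin":0,"claw":40},{"linear":[0,0,0],"spin":0,"claw":40},{"linear":[0,0,0],"spin":0,"claw":40}]'
python3 look.py top t10
python3 - <<'E'
from ang import *
import cv2
c=vision.camera_info('top')
T=lambda x,y:(270+(x+.5)/6-.5,120+(y+.5)/5.4545-.5)
for p in((463,535),(592,478)): print(ang(c,T(*p))[:4])
a,b,z=[cv2.imread(f'pics/{n}.png').astype(int) for n in('t9','t10','top0')]
print('wide change',abs(a-b)[120:230,270:400].max(), 'narrow+jar vs start',abs(b-z)[150:240,100:240].max(), abs(b-z)[150:240,100:240].mean())
s,s0=[cv2.imread(f'pics/{n}.png').astype(int) for n in('s9','scene0')];print('scene narrow/jar',abs(s-s0)[195:270,305:435].max())
E
```

```text
time_s: 9.2
tcp_pos: [0.4269, -0.4342, 0.363]
ee_rot: [0.544, 0.839, 0.007, -0.003]
force: [-0.1, -1.0, 0.5]
width: 0.0344
9.2 [ 0.4269124  -0.43416586  0.3630051 ] [ 0.5436079   0.83930171  0.0074941  -0.0026343 ] 0.03436144991895342 [-0.14262261 -1.03010305  0.49037492]
('theta', np.float64(0.736698286060224), 'lat', np.float64(0.031879689223075755))
('theta', np.float64(0.7398622284312605), 'lat', np.float64(-0.03580406045593197))
wide change 4 narrow+jar vs start 16 7.226507936507937
scene narrow/jar 15
```

Holding still: the picture did not change over a second, and the narrow bin and jar match the start. The top view reads 0.738 against 0.694 from the wrist and 0.705 from the arm, so I'll check the top camera's bias using the shut picture.

```bash
python3 - <<'E'
from ang import *
c=vision.camera_info('top');cs=vision.camera_info('scene')
T0=lambda x,y:(280+(x+.5)/6-.5,125+(y+.5)/6-.5);T=lambda x,y:(270+(x+.5)/6-.5,120+(y+.5)/5.4545-.5)
for p in((318,383),(462,315)): print('shut top',ang(c,T0(*p))[1:6:2])
# rear rim corners, now & shut, top view, z=.121
for f,ps in((T0,((83,252),(467,68))),(T,((142,258),(528,90)))):
    q=[plane(c,f(*p),.121) for p in ps];m=sum(q)/2;H=m-.105*x;H[2]=.024;print('hinge by rear rim',H,np.linalg.norm(q[0]-q[1]))
    print([ang(c,T(*p),H=H)[1] for p in((463,535),(592,478))])
# panel top edge ends, r=.092 (43 mm below bar), and predicted bar pixels at given theta
for th in(.66,.70,.74):
    H=np.array([.597,-.1945,.024]);P=[H+y*l-x*.135*np.sin(th)+np.array([0,0,.135*np.cos(th)]) for l in(.033,-.036)]
    print(th,[np.round(((proj(c,p)-[270,120]+.5)*[6,5.4545]-.5)) for p in P],[np.round(proj(cs,p),1) for p in P])
E
python3 - <<'E'
import cv2
cv2.imwrite('pics/s9z.png',cv2.resize(cv2.imread('pics/s9.png')[175:270,175:275],None,fx=6,fy=6,interpolation=2))
E
```

```text
shut top (np.float64(0.020212626910446136), np.float64(0.03707103252905801), np.float64(0.002728518834529039))
shut top (np.float64(0.02530378325291327), np.float64(-0.03649300113071297), np.float64(0.0034156462160969342))
hinge by rear rim [ 0.59561501 -0.19508518  0.024     ] 0.20341134912327058
[np.float64(0.72186762388165), np.float64(0.7249873251413432)]
hinge by rear rim [ 0.59492214 -0.19506588  0.024     ] 0.20441868454596143
[np.float64(0.7157820882618885), np.float64(0.718884179381523)]
0.66 [array([455., 521.]), array([587., 462.])] [array([221.8, 186.7]), array([201. , 190.9])]
0.7 [array([458., 529.]), array([590., 470.])] [array([221.8, 186.3]), array([201. , 190.6])]
0.74 [array([461., 537.]), array([592., 478.])] [array([221.7, 186.1]), array([201. , 190.3])]
```

View pics/s9z.png

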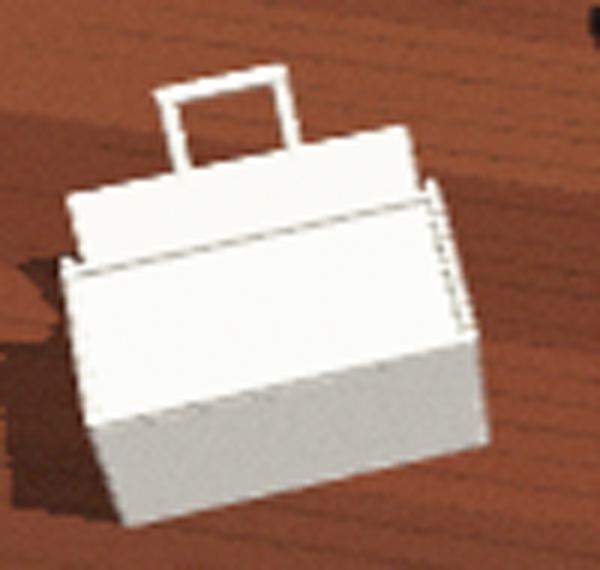

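After correcting the top camera's shut-position bias (about 3 mm out), it reads about 0.71. The wrist camera gives 0.69 to 0.70 and the arm kinematics 0.70, so the bin is at about 40 degrees. Handing in.

```bash
python3 -c "
from bench import order
print(order.job_done())"
```

```text
the job is handed in; nothing more can be done
None
```

The wide bin now stands open at about 0.70 rad (40°). I pinched its bar from above, swung it along the hinge arc, let go, lifted off and backed away, then handed the job in at about 9.2 s.

**Angle:**

| Source | Reading (rad) |
|---|---|
| Arm position at release | 0.705 |
| Wrist camera after letting go | 0.69–0.70 |
| Top camera, as measured | 0.738 |
| Top camera, corrected | about 0.71 |

The top camera disagreed until I corrected it. It had also read the shut bar about 3 mm too far out. Together, the readings put the angle within about 1° of 40°.

**Holding:** Two top pictures about a second apart, with the hand clear, showed no change in the bin.

**Left alone:** The narrow bin and the jar look the same as at the start in the top and scene views. There was only a small overall brightness difference.

**One slip:** After opening the fingers I sent the first lift row with the wrong sign, so the hand went about 14 mm down instead of up, and I had hidden that row's output. The force reading just after stayed at noise level (under 1 N). The next picture showed the bar still free between the pads, and the bin angle did not change.

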